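# Fit the upper tray on the drying stand

## Task

Take the loose tray that has a square hole in each corner, and set it on the four-post stand as its upper tier, so that every post's pin comes up through its own corner hole and the tray rests level on all four posts. Lower it into place and let go; do not drop it. Leave the similar tray without holes and the plug where they are.

Things in the scene. Friction and masses are not known exactly. Their poses are not given: they have to be found in the camera images.
- stand: Fixed drying stand: mauve deck 190 x 150 x 15 mm; four pink 40 mm columns centred at x = +-64, y = +-44 mm, flat tops 90 mm above the origin; from each rises a steel pin 12 mm thick, 34 mm tall, tapered to 5 mm over its last 10 mm (tips at 124 mm). A ring of ware, 45 mm high, is fixed mid-deck. Origin: centre of the underside, on the bench; x along the long side, z up.
- tray: Loose cream tray to fit, 0.35-0.6 kg: plate 170 x 130 x 12 mm, 32 mm square holes at x = +-64, y = +-44 mm, rim strips to 17 mm high. Central solid grip rib 60 (x) x 24 mm (y), 12 to 54 mm above the origin: pinch its 24 mm from above. Flat on the bench left or right of the stand; fits either way round. Origin: centre of underside, x long side, z up; 90 mm above the stand's origin when fitted.
- blank: Bystander: loose cream tray of the same size, colour and rib, but without corner holes and with its rim all round; on the other side of the stand from the tray to fit. Leave it alone. Origin: centre of the underside, x along the long side.
- plug: Bystander: loose pink plug, a 90 mm disc on a 72 mm foot with a 36 mm stub on top, 72 mm tall in all, beyond the right-hand tray. Leave it alone. Origin: centre of the underside.
Not all that is in view belongs to the job. Leave any black or blue look-alike of the tray alone.

How it is judged (in metres and radians):
At the end, for the whole second after the job is handed in: The tray with corner holes rests on the four columns of the stand with all four pins through its holes: origin 85 to 95 mm above the stand's origin, within 18 mm of the stand's centre horizontally, long sides within 0.2 rad of parallel (either way round), level within 0.07 rad, and at rest (horizontal distance between tray and stand below 0.018 m and z of tray in the frame of stand between 0.085 and 0.095 m and angle between tray's own z axis and vertical below 0.07 rad and angle between the x axis of tray and the x axis of stand, either way round below 0.2 rad and linear speed of tray below 0.02 m/s); the robot touches nothing.
It fails at once if the tray is dropped: falling or thrown at more than 0.6 m/s while no finger grips it (linear speed of tray above 0.6 m/s and contact force between the fingers and tray below 0.5 N).
It fails at once if the tray without holes is moved by more than 20 mm (distance of blank from where it was at the start of the episode above 0.02 m).
It fails at once if the plug is moved by more than 20 mm (distance of plug from where it was at the start of the episode above 0.02 m).
It also fails if it takes over 35 s, if anything falls off the work surface, if the arm or the gripper's body presses on something with over 40 N, if the wrist force passes 120 N, or if a joint passes its speed limit or range.

## Robot

A 6-joint arm with a two-finger parallel gripper is mounted at the origin on the work surface. World frame = base frame: x ahead of the robot, y to its left, z up, the work surface at z = 0. Lengths are in m, angles in degrees, forces in N, time in s.
With the tool pointing down it reaches from about 0.4 to 0.825 m from the base axis. Payload 7 kg.
Tool frame: the origin (TCP) lies midway between the tips of the shut fingers; the grasp point (between the pads) lies 19 mm behind it; z points along the fingers, y is the direction in which the jaws open and shut (so a half turn about z gives the same grasp; the last joint's range is limited). The gripper opens to 88 mm and grips with 3 to 60 N. Pads are 19 mm wide; open, the fingers measure 130 mm over their backs; the gripper's body (78 mm by 193 mm) begins 47 mm behind the grasp point.
Start: joints at [85.663, 20.546, 0.682, 0, -70.136, -16.507], TCP at [0.24, 0.631, 0.227] pointing down, gripper open.
Joint ranges: [-176.03, 176.03], [-82.01, 121.73], [-58.28, 71.71], [-173.87, 95.51], [-174.79, -0.11], [-173.66, 173.66]. Speed limits (degrees/s): [136.94, 136.94, 172.46, 180, 180, 180].

## Interface

Orientations are given as a 3x3 rotation matrix whose columns are the frame's x, y, z axes.
In Python, from rig import robot gives the robot as it stands. Calls block until the motion is done:
- robot.goto(position, orientation): joint-space move of the TCP to a pose.
- robot.servo_line(position, ori=None, speed=0.15): straight line of the TCP; ori=None keeps the orientation; speed is the mean speed in m/s.
- robot.movej(angles): joint-space move.
- robot.move_gripper(opening): opening from 0.0 (shut) to 1.0 (fully open); the grip force is fixed at half the most; returns when the fingers have stopped.
- robot.dwell(seconds).
- robot.ik(position, orientation): joint angles nearest the present ones, or None.
- robot.grab_frame(name): name is "scene" or "top" or "wrist"; returns (picture, depth): 420x560x3 uint8, red, green, blue; 420x560 float32, m along the optical axis (not along the pixel's ray), 0 where there is no reading.
- robot.camera_info(name): a dict with "vfov" (degrees; the focal length in pixels is half the picture's height over the tangent of half this angle, whatever the lens; pixels are square), "cx", "cy" (the principal point, pixels), "view" (4x4, takes a point from world to camera coordinates); the wrist camera has in their place "T_tool_cam" (4x4, takes a point from camera to tool coordinates, whose origin is the TCP and whose axes are the flange's). Camera axes: x right, y down, z forward; pixel columns grow to the right and rows downward; lengths in m; the calibration is good to about 2 mm. The wrist camera is an equidistant fisheye: a pixel r from the principal point sees the ray r / f radians off the axis. A picture is of the moment at which its call begins: read the wrist's pose just before it. camera_info takes no time and is no camera call.
A pose or a line that the arm cannot do raises robot.Unreachable and nothing moves.
- robot.job_done(): hands the job in, once; it reports no verdict.
Readings, each from a call of its own:
- robot.read_t(): time.
- robot.read_qpos(): joint angles.
- robot.read_qvel(): joint speeds.
- robot.read_effort(): joint torques, N m.
- robot.read_position(): TCP position.
- robot.read_tcp_rot(): TCP orientation.
- robot.read_force(): force on the tool from outside, world axes, zero at the start.
- robot.read_ft_torque(): the same for the moment, N m.
- robot.read_grip_width(): opening from 0.0 (shut) to 1.0 (fully open).
Only numpy, scipy, OpenCV 4.12 (cv2) and the standard library are available. Lean on these libraries where they do the work, as an engineer would, in place of code of your own. Each camera call takes 0.05 s, during which the arm holds its last target.

## Working session

There is one attempt and no reset: what is moved stays moved. The work goes in short steps, each a Python script; the robot and the scene stay as the last script left them, time stands still between calls to the robot, and variables do not carry over. Pictures are saved under pics/ and viewed, and the job is handed in when it is done.

```bash
ls; mkdir -p pics; python3 - <<'E'
from rig import robot
import numpy as np,cv2
for n in ["scene","top","wrist"]:
    p,d=robot.grab_frame(n); cv2.imwrite(f"pics/{n}0.png",p[...,::-1]); np.save(f"pics/{n}0.npy",d); 
    print(n,robot.camera_info(n),(d==0).mean(),d.max())
print(robot.read_t(),robot.read_tcp_rot(),robot.read_force())
E
```

```text
pics
scene {'vfov': 51.60650597372313, 'cx': 285.44189604266273, 'cy': 206.91604551380877, 'view': array([[ 0.38722988,  0.92195636,  0.00703488, -0.19631177],
       [ 0.67050396, -0.27636403, -0.68851098, -0.27281097],
       [-0.63283289,  0.27132894, -0.7251918 ,  1.59760154],
       [ 0.        ,  0.        ,  0.        ,  1.        ]])} 0.004353741496598639 3.9994369
top {'vfov': 46.819160368897144, 'cx': 267.50244404320006, 'cy': 200.54690315629176, 'view': array([[ 0.00882418, -0.99992721,  0.00822893, -0.0018032 ],
       [-0.99031462, -0.00987906, -0.13848957,  0.45211027],
       [ 0.13856078, -0.00692717, -0.9903297 ,  1.20784783],
       [ 0.        ,  0.        ,  0.        ,  1.        ]])} 0.004136904761904762 2.1785016
wrist {'vfov': 65.70646984690485, 'cx': 278.8332535093562, 'cy': 205.88273359041506, 'T_tool_cam': array([[-3.81344332e-04, -9.69624067e-01, -2.44599721e-01,
         6.50156386e-02],
       [ 9.99999216e-01, -6.61414798e-04,  1.06287805e-03,
         1.24491251e-03],
       [-1.19237401e-03, -2.44599124e-01,  9.69623559e-01,
        -1.58464653e-01],
       [ 0.00000000e+00,  0.00000000e+00,  0.00000000e+00,
         1.00000000e+00]])} 0.08318027210884353 1.4767864
0.15 [[ 9.34529482e-01 -3.55885560e-01 -3.39055679e-04]
 [-3.55885700e-01 -9.34528669e-01 -1.23876490e-03]
 [ 1.24001287e-04  1.27832738e-03 -9.99999175e-01]] [-0.65447262  0.32580825  0.23569434]
```

View pics/top0.png

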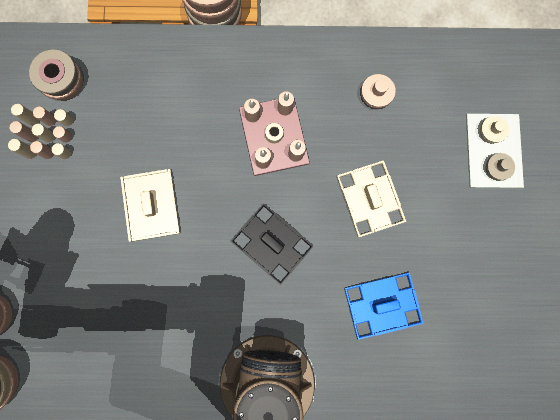

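View pics/scene0.png

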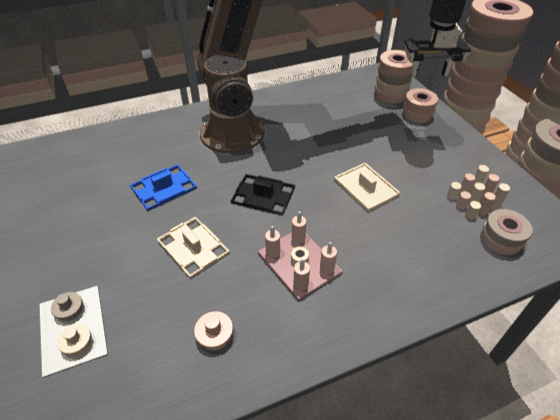

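The top view shows the holed cream tray at about (372,199), the stand at (274,135), the blank tray at (150,205) and the plug at (378,91). The black and blue trays are decoys. Next I'll measure the tray and stand.

```bash
cat > h.py <<'E'
import numpy as np,cv2
def cloud(d,info):
    h,w=d.shape; f=h/2/np.tan(np.radians(info['vfov'])/2)
    v,u=np.mgrid[:h,:w]; P=np.stack([(u-info['cx'])/f*d,(v-info['cy'])/f*d,d],-1)
    V=info['view']; return (P-V[:3,3])@V[:3,:3]
def ray(u,v,info,z,h=420):
    f=h/2/np.tan(np.radians(info['vfov'])/2); V=info['view']
    c=-V[:3,:3].T@V[:3,3]; r=np.stack([(np.asarray(u)-info['cx'])/f,(np.asarray(v)-info['cy'])/f,np.ones_like(u,float)],-1)@V[:3,:3]
    return c+r*((z-c[2])/r[...,2])[...,None]
def rect(P):
    (c,s,a)=cv2.minAreaRect(P[:,:2].astype(np.float32)); 
    if s[0]<s[1]: s=s[::-1]; a+=90
    return np.round(c,4),np.round(s,4),round((a+90)%180-90,2)
E
python3 - <<'E'
from rig import robot
from h import *
for n in ["top","scene"]:
    i=robot.camera_info(n); p=cv2.imread(f"pics/{n}0.png"); d=np.load(f"pics/{n}0.npy"); C=cloud(d,i)
    hsv=cv2.cvtColor(p,cv2.COLOR_BGR2HSV); x,y,z=C[...,0],C[...,1],C[...,2]
    print(n,"bench z",np.median(z[(abs(x-.5)<.3)&(abs(y)<.4)]))
    def box(u0,u1,v0,v1):
        m=np.zeros(d.shape,bool); m[v0:v1,u0:u1]=1; return m
    bt,bs=(box(330,412,152,242),box(232,315,85,180)) if n=="top" else (box(150,235,210,280),box(250,345,205,300))
    cream=(hsv[...,2]>130)&(d>0)
    m=bt&(z>.006)&(z<.07)
    lab=cv2.connectedComponentsWithStats(m.astype(np.uint8))
    k=1+lab[2][1:,4].argmax(); m=lab[1]==k
    print("tray",rect(C[m&(z<.03)]),"rib",rect(C[m&(z>.045)]),np.median(z[m&(z>.045)]),m.sum())
    # image-based outline on z=.017
    ct=max(cv2.findContours((bt&(hsv[...,2]>140)).astype(np.uint8),cv2.RETR_EXTERNAL,cv2.CHAIN_APPROX_NONE)[0],key=cv2.contourArea)[:,0]
    print("tray col",rect(ray(ct[:,0],ct[:,1],i,.016)))
    m=bs&(z>.008)&(z<.022); print("deck",rect(C[m]))
    m=bs&(z>.083)&(z<.095); nl,l,st,_=cv2.connectedComponentsWithStats(m.astype(np.uint8))
    for k in range(1,nl):
        if st[k,4]>15: print("col",rect(C[l==k])[:2],C[l==k].mean(0).round(4),st[k,4])
    big=cv2.resize(p[85:245,230:415] if n=="top" else p[200:300,140:350],None,fx=4 if n=="top" else 3.5,fy=4 if n=="top" else 3.5,interpolation=cv2.INTER_CUBIC); big=big[:600,:800]
    cv2.imwrite(f"pics/{n}_zoom.png",big)
E
```

```text
top bench z 0.0007845559624060062
tray (array([ 0.4638, -0.2669]), array([0.1724, 0.132 ]), 18.6) rib (array([ 0.4643, -0.2664]), array([0.0599, 0.0251]), 18.96) 0.0529431065362508 2678
tray col (array([ 0.4608, -0.2657]), array([0.2124, 0.2083]), 89.46)
deck (array([ 0.6313, -0.0124]), array([0.192 , 0.1503]), 13.03)
col (array([ 0.7016, -0.0402]), array([0.038 , 0.0379])) [ 0.7004 -0.0401  0.0894] 165
col (array([0.682 , 0.0451]), array([0.039 , 0.0377])) [0.681  0.0448 0.0886] 171
col (array([ 0.5773, -0.0703]), array([0.039 , 0.0374])) [ 0.5768 -0.0692  0.0895] 173
col (array([0.5579, 0.0167]), array([0.0388, 0.038 ])) [0.5577 0.016  0.0893] 182
scene bench z 0.002120664015378889
tray (array([ 0.4651, -0.2642]), array([0.1751, 0.1373]), 18.17) rib (array([ 0.4669, -0.267 ]), array([0.0601, 0.0242]), 19.01) 0.05459171630389767 2010
tray col (array([ 0.4665, -0.2677]), array([0.1799, 0.1341]), 18.61)
deck (array([ 0.5497, -0.0096]), array([0.3533, 0.1956]), 13.29)
col (array([0.5626, 0.0158]), array([0.0384, 0.0371])) [0.5658 0.0134 0.0906] 120
col (array([ 0.5826, -0.071 ]), array([0.0373, 0.0355])) [ 0.5856 -0.0719  0.0903] 132
col (array([0.6868, 0.0432]), array([0.0381, 0.0378])) [0.6898 0.0424 0.0905] 148
col (array([ 0.7062, -0.0412]), array([0.0378, 0.0377])) [ 0.7095 -0.0432  0.0906] 154
```

View pics/wrist0.png

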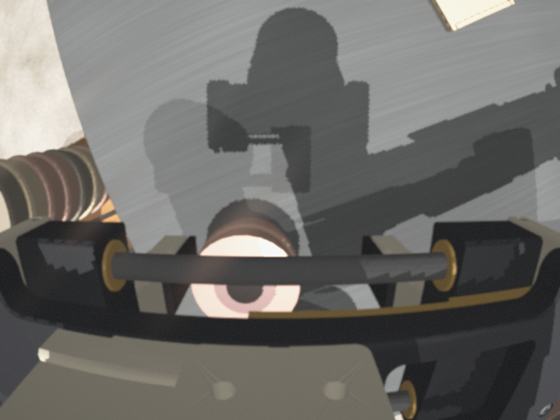

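Both views agree to within about 5 mm and the sizes check out: tray 172x132 mm, rib 60x25 mm, deck 192x150 mm, column tops at 90 mm. The tray is at (0.465, -0.2665), yaw 18.9°. The stand is at (0.632, -0.0125), yaw 13.2°. I'm going to grasp.

```bash
cat >> h.py <<'E'
def down(yaw):
    c,s=np.cos(np.radians(yaw)),np.sin(np.radians(yaw))
    return np.array([[c,s,0],[s,-c,0],[0,0,-1.]])
E
python3 - <<'E'
from rig import robot
from h import *
for y in (18.9,198.9): print(robot.ik([.465,-.2665,.2],down(y)))
for y in (13.2,193.2): print(robot.ik([.632,-.0125,.25],down(y)))
robot.goto([.465,-.2665,.16],down(18.9)); print(robot.read_t(),robot.read_position())
p,d=robot.grab_frame("wrist"); cv2.imwrite("pics/w1.png",p[...,::-1])
E
```

```text
[ -8.84860158   8.60716088 -19.10440006   0.         -62.28843906
 117.74860158]
[ -8.84860158   8.60716088 -19.10440006   0.         -62.28843906
 -62.25139842]
[ 16.53015727  15.77562332  -3.06310437   0.         -71.16127231
  86.66984273]
[ 16.53015727  15.77562332  -3.06310437   0.         -71.16127231
 -93.33015727]
3.3917 [ 0.46538339 -0.26613929  0.16003941]
```

View pics/w1.png

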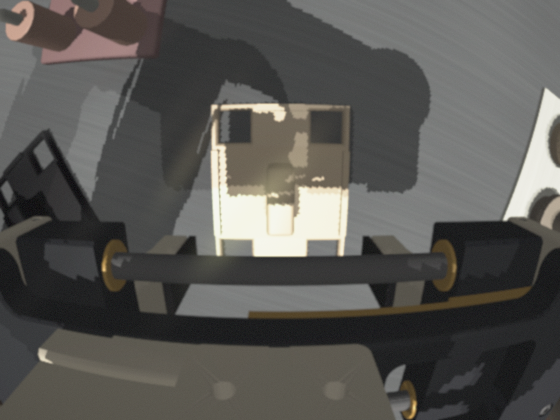

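The wrist view shows the holed tray squarely under the jaws. The rib is at about (281,205), close to cx = 279, and its edges are upright. I'll descend, grip, lift and check.

```bash
python3 - <<'E'
from rig import robot
from h import *
robot.servo_line([.465,-.2665,.06],speed=.12)
robot.servo_line([.465,-.2665,.020],speed=.06)
print(robot.read_position(),robot.read_force())
robot.move_gripper(0.0); print("w",robot.read_grip_width(),robot.read_force())
robot.servo_line([.465,-.2665,.07],speed=.08)
print("w",robot.read_grip_width(),robot.read_force(),robot.read_position())
robot.servo_line([.465,-.2665,.25],speed=.15)
print(robot.read_t(),"w",robot.read_grip_width(),robot.read_force(),robot.read_ft_torque())
E
```

```text
[ 0.46516023 -0.26655461  0.02004326] [-0.32803867 -0.59197342  0.20282475]
w 0.2692989215722666 [-0.79832107  0.11131989  0.06017365]
w 0.26999704009292236 [ 0.63415892 -0.04877093 -4.49608666] [ 0.46452808 -0.26632223  0.06959959]
8.3833 w 0.2674603471719227 [-0.67013308  0.21970279 -4.91423303] [-0.08740624 -0.00317746 -0.03282268]
```

Gripped: opening 0.27 = 24 mm, load 4.9 N, about 0.5 kg. Next I'll move above the stand and look.

```bash
python3 - <<'E'
from rig import robot
from h import *
robot.goto([.632,-.0125,.25],down(13.2))
robot.servo_line([.632,-.0125,.165],speed=.1)
print(robot.read_t(),robot.read_position(),robot.read_grip_width(),robot.read_force())
R=robot.read_tcp_rot()
for n in ["wrist","top","scene"]:
    p,d=robot.grab_frame(n); cv2.imwrite(f"pics/{n}2.png",p[...,::-1]); np.save(f"pics/{n}2.npy",d)
    if n!="wrist":
        C=cloud(d,robot.camera_info(n)); z=C[...,2]
        m=(z>.143)&(z<.166)&(np.hypot(C[...,0]-.632,C[...,1]+.0125)<.12); print(n,rect(C[m]),np.median(z[m]))
        c=p[85:185,220:330] if n=="top" else p[180:310,230:370]
        cv2.imwrite(f"pics/{n}2z.png",cv2.resize(c[...,::-1],None,fx=4,fy=4,interpolation=cv2.INTER_CUBIC))
E
```

```text
10.55 [ 0.63254484 -0.01254361  0.16579836] 0.27328200857854446 [-0.04040918 -0.74722448 -5.51617815]
top (array([ 0.6319, -0.0124]), array([0.1713, 0.1304]), 12.92) 0.15744478580154106
scene (array([ 0.634 , -0.0119]), array([0.1722, 0.1327]), 13.24) 0.15911651983842268
```

View pics/wrist2.png

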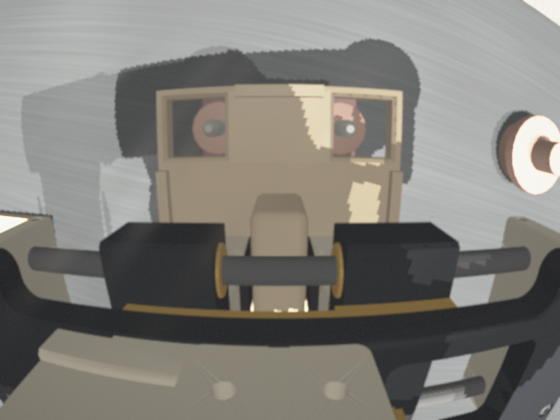

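View pics/scene2z.png

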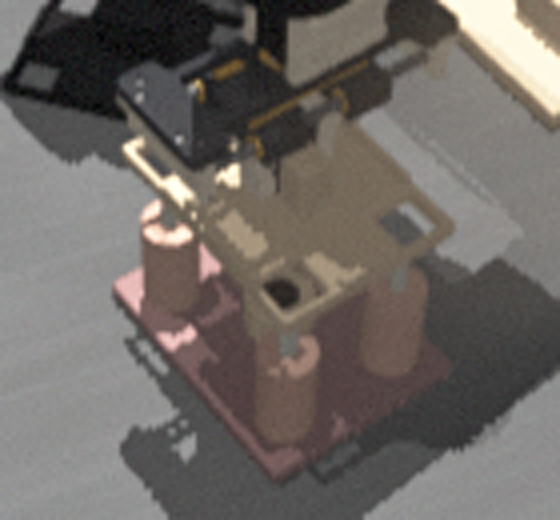

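View pics/top2z.png

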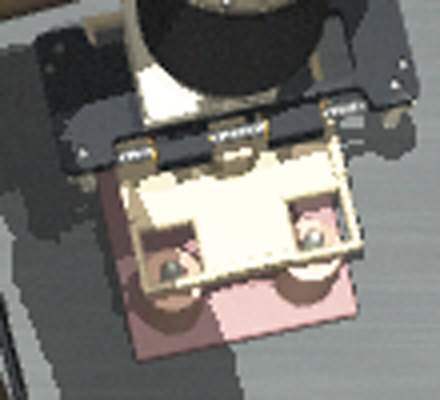

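Tray and stand agree to within about 2 mm in each view. In the wrist view the two visible pins, at (212,128) and (347,128), lie inside their holes and are symmetric about the centre line. I'll lower with force checks.

```bash
python3 - <<'E'
from rig import robot
from h import *
z=.165
for z in [.145,.13,.12,.116,.114,.1125,.111,.110,.109,.108]:
    robot.servo_line([.632,-.0125,z],speed=.05)
    f=robot.read_force(); q=robot.read_position(); print(z,q.round(4),f.round(1),robot.read_ft_torque().round(2))
    if f[2]>0 or np.hypot(f[0],f[1])>8: break
print(robot.read_t())
for n in ["wrist","scene"]:
    p,d=robot.grab_frame(n); cv2.imwrite(f"pics/{n}3.png",p[...,::-1])
    if n=="scene": cv2.imwrite(f"pics/{n}3z.png",cv2.resize(p[180:310,230:370,::-1],None,fx=4,fy=4,interpolation=cv2.INTER_CUBIC))
E
```

```text
0.145 [ 0.6319 -0.0126  0.1446] [-0.1 -0.1 -3.9] [-0.06 -0.03  0.  ]
0.13 [ 0.6318 -0.0126  0.1295] [ 0.7  0.1 -4.5] [-0.05 -0.05  0.01]
0.12 [ 0.6317 -0.0126  0.1195] [-0.2  0.1 -4.5] [-0.03 -0.05 -0.02]
0.116 [ 0.6318 -0.0125  0.1157] [ 0.  -0.3 -4. ] [-0.05 -0.02  0.  ]
0.114 [ 0.6319 -0.0125  0.1139] [-0.2  0.  -4.7] [-0.06  0.04 -0.03]
0.1125 [ 0.6319 -0.0125  0.1124] [ 0.  -0.6 -5. ] [-0.03  0.01  0.05]
0.111 [ 0.6319 -0.0125  0.1109] [-0.2 -0.  -4.1] [-0.05  0.01 -0.02]
0.11 [ 0.6321 -0.0125  0.1101] [ 0.5 -0.1 -5.1] [-0.06 -0.11 -0.02]
0.109 [ 0.6322 -0.0125  0.11  ] [-3.7  1.2  6.9] [ 0.39  1.47 -0.05]
13.55
```

View pics/wrist3.png

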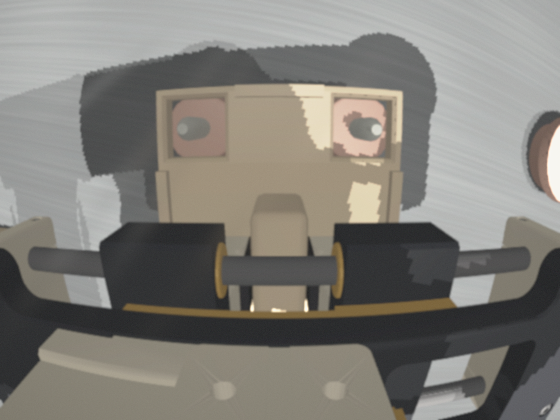

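View pics/scene3z.png

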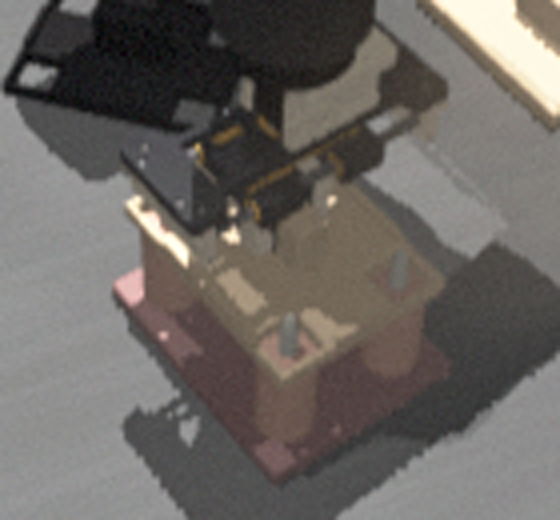

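The tray is seated, with contact at exactly TCP z = 0.110. The pins stand up in the middle of the holes. I'll release gently, retreat and check.

```bash
python3 - <<'E'
from rig import robot
from h import *
robot.servo_line([.632,-.0125,.1097],speed=.05)
robot.move_gripper(0.6); print(robot.read_grip_width(),robot.read_force())
robot.servo_line([.632,-.0125,.25],speed=.12)
q=robot.read_qpos(); q[0]-=45; robot.movej(q)
print(robot.read_t(),robot.read_position(),robot.read_force())
for n in ["top","scene"]:
    p,d=robot.grab_frame(n); cv2.imwrite(f"pics/{n}4.png",p[...,::-1])
    C=cloud(d,robot.camera_info(n)); z=C[...,2]; r=np.hypot(C[...,0]-.632,C[...,1]+.0125)
    m=(z>.097)&(z<.112)&(r<.12)
    P=C[m]; A=np.c_[P[:,:2],np.ones(len(P))]; s=np.linalg.lstsq(A,P[:,2],rcond=None)[0]
    print(n,rect(P),np.median(z[m]),"tilt",s[:2],"rib z",np.median(z[(r<.01)]))
    nl,l,st,_=cv2.connectedComponentsWithStats(((z>.113)&(z<.13)&(r<.1)&(r>.055)).astype(np.uint8))
    print([C[l==k].mean(0).round(3) for k in range(1,nl)])
    c=p[85:185,220:330] if n=="top" else p[180:310,230:370]
    cv2.imwrite(f"pics/{n}4z.png",cv2.resize(c[...,::-1],None,fx=4,fy=4,interpolation=cv2.INTER_CUBIC))
E
```

```text
0.597502649422257 [ 0.35087954 -0.02604178  0.40741513]
17.6833 [ 0.43844854 -0.4548232   0.24902961] [0.62988708 0.09825412 0.67006406]
top (array([ 0.6317, -0.012 ]), array([0.1721, 0.1301]), 13.22) 0.1020262674984805 tilt [-0.00140778 -0.00137539] rib z 0.14368310418635244
[array([ 0.702, -0.041,  0.119]), array([0.682, 0.045, 0.119]), array([0.648, 0.055, 0.114]), array([ 0.577, -0.069,  0.12 ]), array([0.557, 0.016, 0.12 ])]
scene (array([ 0.6329, -0.0123]), array([0.1735, 0.133 ]), 13.48) 0.10353138382994738 tilt [-0.00314196  0.00198862] rib z 0.14501167196239717
[array([0.563, 0.015, 0.12 ]), array([ 0.583, -0.07 ,  0.119]), array([0.625, 0.047, 0.114]), array([0.687, 0.043, 0.12 ]), array([ 0.68 , -0.067,  0.114]), array([ 0.707, -0.042,  0.119])]
```

View pics/scene4z.png

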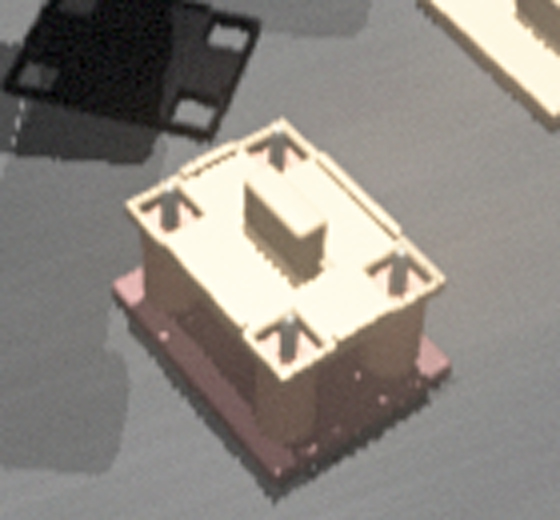

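View pics/top4.png

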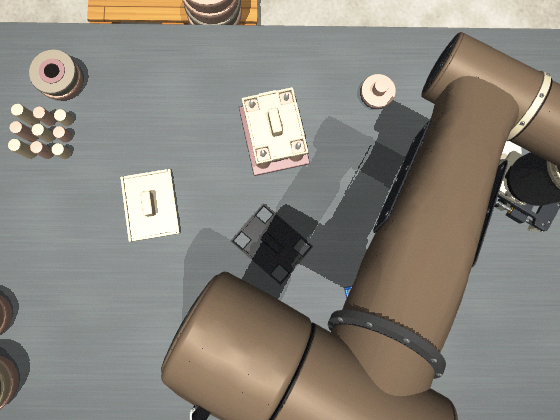

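All four pins show through their holes, the tray is level, the blank and plug are where they were, and the arm is clear.

```bash
python3 -c "
from rig import robot
robot.dwell(.3); print(robot.read_qvel().round(3)); robot.job_done(); print(robot.read_t())"
```

```text
[-0.074  0.021 -0.084 -0.006 -0.043  0.049]
the job is handed in; nothing more can be done
the job is handed in; nothing more can be done
```

The holed tray is on the stand as its upper tier, with all four pins up through their own corner holes, and the job is handed in. I pinched the right-hand cream tray by its rib (24 mm, about 0.5 kg), lowered it onto the columns until contact, released it and backed the arm away. The last clock reading, before the final checks and hand-in, was 17.7 s of the 35 s.

| Last check | Result |
|---|---|
| Horizontal distance from the stand's centre | within about 2 mm |
| Angle to the stand | within about 0.3° |
| Tilt | below 0.004 rad |
| Height of the tray's origin | about 90 mm above the bench, from the plate top at 102–103.5 mm |
| Blank and plug | looked unmoved in the top picture; not measured |
| Gripper and arm | clear of everything, with no meaningful force on the tool |

No check failed. The only disagreement was the stand's position, which differed by about 5 mm in x between the two cameras. I resolved it by comparing the tray and stand within each view, where they agreed to about 2 mm. The hand-in gave no verdict.

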